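Close the dry joint and take a moisture reading

ROBOT

A 6-joint arm with a two-finger parallel gripper is mounted at the origin on the work surface. World frame = base frame: x ahead of the robot, y to its left, z up, the work surface at z = 0. Lengths are in m, angles in rad, forces in N, time in s.
With the tool pointing down it reaches from about 0.35 to 0.975 m from the base axis. Payload 17.4 kg.
Tool frame: the origin (TCP) lies at the very end of the fingers, on their centre line; the grasp point (between the pads) lies 19 mm behind it; z points along the fingers, y is the line along which they close (so a half turn about z gives the same grasp; the last joint's range is limited). The gripper opens to 85 mm and grips with 20 to 120 N. Pads are 22 mm wide; open, the fingers measure 114 mm over their backs; the gripper's body (76 mm by 85 mm) begins 54 mm behind the grasp point. The pads swing forward as they close: fully open they stand 13 mm farther back than shut.
Start: joints at [1.164, 0.116, 1.442, -0, 1.584, -0.038], TCP at [0.243, 0.63, 0.231] pointing down, gripper open.
Joint ranges: [-2.83, 2.83], [-0.83, 2.19], [0.07, 2.5], [-1.14, 4.28], [0.01, 3], [-2.97, 2.97]. Speed limits (rad/s): [1.89, 1.89, 2.22, 3.14, 3.14, 3.14].

INTERFACE

Orientations are given as [roll, pitch, yaw] about the fixed x, y, z axes, in that order (R = Rz(yaw) Ry(pitch) Rx(roll)).
In Python, from plant import manip, camera, calibration gives the robot as it stands.
- The arm moves only by the tool send_rows, never from a script. Its argument "rows" is a list of rows, each a list of 7 numbers: the shift along the tool's x, y, z in mm, then the turn, a rotation vector about the tool's x, y, z in degrees, then the opening, from -1 (shut) to 1 (fully open). A call has 1 to 12 rows; each row shifts and turns the commanded pose from where the row before left it, along the tool's axes as they then stand; what a row does not reach is not made up. A row lasts 1/10 s, in which the tool goes at most 50 mm and 8.59 degrees, less where a joint would pass 70% of its speed; a pose out of reach is approached as far as the arm can. A call with a gripper value outside its range is refused whole. The fingers move at their own pace and stop on an object; "newtons" is the grip in N (left out, the last holds). Time passes only in rows, so rows that do not move let the fingers close. It gives the time, the measured TCP pose, the force, the opening and the grip force at its end, in the units of the state.
- manip.observe(): the state, without advancing time (a new reading comes with each control period).
- camera(name): name is "scene" or "top" or "wrist"; returns (picture, depth): 480x640x3 uint8, red, green, blue; 480x640 float32, m along the optical axis (not along the pixel's ray), 0 where there is no reading.
- calibration(name): a dict with "vertical_fov" (degrees; the focal length in pixels is half the picture's height over the tangent of half this angle, whatever the lens; pixels are square), "cx", "cy" (the principal point, pixels), "k1" (the pictures are not rectified: a ray, as slopes to the right and down, at radius r is drawn at 1 + k1 r^2 times it, then the intrinsics apply), "R" (3x3) and "t" (3): a world point X has camera coordinates R X + t; the wrist camera has in their place "tool_from_camera" (4x4, takes a point from camera to tool coordinates, whose origin is the TCP and whose axes are the flange's). Camera axes: x right, y down, z forward; pixel columns grow to the right and rows downward; lengths in m; the calibration is good to about 2 mm. A picture is of the moment at which its call begins: read the wrist's pose just before it. calibration takes no time and is no camera call.
- manip.finish_job(): hands the job in; it is judged then, once.
The state is a dict: "clock": time; "joint_positions": joint angles; "joint_velocities": joint speeds; "joint_torque": joint torques, N m; "eef_pos": TCP position; "ee_rot": TCP orientation; "wrist_force": force on the tool from outside, world axes, zero at the start; "moment": the same for the moment, N m; "opening": finger opening in m; "grasp_force": force on a finger pad.
Only numpy, scipy, OpenCV 4.12 (cv2) and the standard library are available. Lean on these libraries where they do the work, as an engineer would, in place of code of your own. Each camera call takes 0.05 s, during which the arm holds its last target. There are 200 camera calls.

TASK

Dry-fit the joint on the gluing board: first slide the loose wooden blank along the board until its end butts tight against the end of the clamped blank, with no gap and the sides in line, and let go of it. Then lift the moisture gauge out of its wooden stand and hold it upright with its spring tip inside the pencilled ring on the blank you moved, pressing lightly so that the tip is pushed about half-way in and never ramming the wood, without opening the joint again. Finish while still holding it there, and leave everything else on the bench where it is.

Things in the scene. Friction and masses are not known exactly. Their poses are not given: they have to be found in the camera images.
- board: fixed gluing board of plywood, 130 mm (its x) by 320 mm (its y), 12 mm thick, lying flat on the bench, from y = -150 to +170 mm in its own frame. Origin: on the bench plane (underside), so its top is 12 mm higher. At its +y end a plain wooden blank 60 mm (x) by 100 mm (y) by 45 mm high is clamped for good under a batten that rises to 87 mm above the bench near that blank's far end
- joint_face (a point): the centre of the clamped blank's free end face (60 mm wide, 45 mm high), which looks to the board's -y; axes as the board's. It lies 60 mm to +y of the board's origin, 34.5 mm above the bench
- blank: the loose plain wooden blank, 60 mm (its x) by 100 mm (its y) by 45 mm high, about 0.2 kg, lying on the board with a gap to the clamped blank, a little askew; it slides with a few newtons and a push of about 10 N along the board closes the joint safely. Origin: centre of its underside. Its +y end is the one to butt against the clamped blank
- blank_center (a point): centre of the loose blank, half-way up (22.5 mm above the board's top); axes as the blank's. Grasp it here across its x (60 mm)
- blank_end (a point): centre of the loose blank's +y end face, 50 mm from its centre. The joint is closed when this point meets joint_face and the blank's y is parallel to the board's y
- ring_mark (a point): centre of the pencilled ring (21 mm across, dark line with a dot) on top of the loose blank, on its centre line, 22 mm to +y of its centre, 45 mm above its underside
- stand: fixed dark wooden block 80 x 80 x 80 mm with an upright square hole 30 mm wide through its middle, beside the board on the left or the right; the gauge hangs in it. Origin: centre of its underside
- gauge: moisture gauge, about 0.15 kg, standing upright, z up. From its origin, at the very end of the spring tip when that is fully out: steel tip 7 mm thick, from 22 to 70 mm a round barrel 20 mm across, 70 to 76 mm a collar 40 mm across that rests on the stand's top, 76 to 146 mm a grey grip 34 mm (x) by 28 mm (y). The origin starts 10 mm above the bench, so the gauge must be lifted 70 mm to clear the stand
- gauge_grip (a point): centre of the gauge's grip, half-way up it (35 mm above the collar), 111 mm above the fully-out tip; axes as the gauge's. Grasp here across y (28 mm) or x (34 mm)
- gauge_tip (a point): the end of the gauge's spring tip; it moves with the tip as that is pushed in
- plunger (a joint): how far the gauge's spring tip is pushed in, m: 0 fully out, 0.015 bottomed out. The spring gives 0.9 N at the start and 300 N/m: 3.2 N at half-way, 5.4 N at the bottom
- glue: bystander: white glue bottle, 56 mm across, 150 mm tall, standing to one side of the board; the stand is on the other side. Origin: centre of its underside
- sander: bystander: cork sanding block 60 x 100 x 30 mm, lying at the back left. Origin: centre of its underside
- cup: bystander: empty steel cup, 72 mm across, 90 mm tall, at the back right. Origin: centre of its underside
- square: bystander: try square lying near the robot on its left: dark wood stock 22 x 100 x 16 mm, 135 mm steel blade. Origin: underside of the stock's centre
- goblet: bystander: turned wooden goblet, 60 mm across, 110 mm tall, behind the board. Origin: centre of its underside
- jar: bystander: glass jar with steel lid, 70 mm across, 90 mm tall, behind the board. Origin: centre of its underside
- chisel: bystander: hand tool with wooden handle, 240 mm long, lying near the robot on its right. Origin: underside, along its length

How it is judged:
By the outcome, as a careful person would: the job done as asked, in the order asked, and still so for the second after the job is handed in, while the arm keeps its last pose, push and grip.
It also fails if it takes over 51 s, if anything falls off the work surface, if the arm or the gripper's body presses on something with over 40 N, if the wrist force passes 120 N, or if a joint passes its speed limit or range.

## Working session

There is one attempt and no reset: what is moved stays moved. The work goes in short steps, Python scripts to look and compute and a tool call to move; the robot and the scene stay as the last step left them, time stands still between calls to the robot, and variables do not carry over. Pictures are saved under pics/ and viewed, at most 13 in all, crops included, and the job is handed in when it is done.

Besides the shell and the picture viewer there is one more tool, called after "Request:" as name(argument=value, ...) on one line, values as JSON. send_rows: Moves the arm, as the interface text tells. Its arguments: {"type":"object","properties":{"rows":{"type":"array","items":{"type":"array","items":{"type":"number"}}},"newtons":{"type":"number"}},"required":["rows"]}

```bash
mkdir -p pics
cat > h.py <<'E'
import numpy as np, cv2
from plant import manip, camera, calibration
from scipy.spatial.transform import Rotation as Ro
def tool(s=None):
    s=s or manip.observe(); T=np.eye(4); T[:3,:3]=Ro.from_euler('xyz',s['ee_rot']).as_matrix(); T[:3,3]=s['eef_pos']; return T
def grab(name):
    T=tool(); p,d=camera(name); c=calibration(name)
    if name=='wrist': M=T@np.array(c['tool_from_camera'])
    else:
        M=np.eye(4); R=np.array(c['R']); M[:3,:3]=R.T; M[:3,3]=-R.T@np.array(c['t'])
    return p,d,c,M
def rays(uv,c):
    uv=np.atleast_2d(np.array(uv,float)); f=240/np.tan(np.radians(c['vertical_fov'])/2)
    K=np.array([[f,0,c['cx']],[0,f,c['cy']],[0,0,1.]])
    return cv2.undistortPoints(uv[:,None],K,np.array([c['k1'],0,0,0.]))[:,0]
def onplane(uv,z,c,M):
    q=rays(uv,c); d=np.c_[q,np.ones(len(q))]@M[:3,:3].T; o=M[:3,3]
    return o+d*((z-o[2])/d[:,2])[:,None]
def cloud(d,c,M):
    v,u=np.mgrid[:480,:640]; q=rays(np.c_[u.ravel(),v.ravel()],c); z=d.ravel()[:,None]
    P=np.c_[q*z,z]@M[:3,:3].T+M[:3,3]; P[z[:,0]==0]=np.nan; return P.reshape(480,640,3)
def save(p,n): cv2.imwrite('pics/'+n+'.png',p[:,:,::-1])
E
python3 - <<'E'
from h import *
for n in('top','scene'):
    p,d,c,M=grab(n); save(p,n); np.savez(n,p=p,d=d,M=M); print(n,M[:3,3],c['vertical_fov'],c['k1'])
print(manip.observe())
print(calibration('wrist'))
E
```

```text
top [0.35926751 0.01604656 0.97033487] 57.916794843149646 -0.060185765374175824
scene [ 1.2100521  -0.54231932  0.90354489] 52.11443390142185 -0.1131438424012957
{'clock': 0.1, 'joint_positions': array([ 1.16420935e+00,  1.16441845e-01,  1.44219729e+00,  3.26895974e-06,
        1.58399759e+00, -3.77757871e-02]), 'joint_velocities': array([-0.00108118, -0.00035666, -0.00027387,  0.00034229, -0.00226254,
        0.00089908]), 'joint_torque': array([ 1.47073119e-03, -7.33673429e+01, -6.33789825e+01, -8.16148190e-05,
        5.21447277e-03, -6.29796546e-06]), 'eef_pos': array([0.2432673 , 0.62945809, 0.23063414]), 'ee_rot': array([-3.14054944e+00, -4.26978280e-05,  2.77278148e+00]), 'wrist_force': array([ 0.57404927,  0.53892118, -0.28985422]), 'moment': array([ 0.00082178,  0.00333557, -0.02800157]), 'grasp_force': 0.0, 'opening': 0.08513511051548076}
{'vertical_fov': 58.43874864660743, 'cx': 323.2506080282035, 'cy': 234.95370800856438, 'k1': 0.021718147218641404, 'tool_from_camera': array([[ 7.74191718e-04, -9.51041109e-01, -3.09063439e-01,
         7.91534887e-02],
       [ 9.99997441e-01,  7.92545968e-05,  2.26107417e-03,
         8.78443877e-04],
       [-2.12587979e-03, -3.09064398e-01,  9.51038737e-01,
        -1.41454448e-01],
       [ 0.00000000e+00,  0.00000000e+00,  0.00000000e+00,
         1.00000000e+00]])}
```

View pics/top.png

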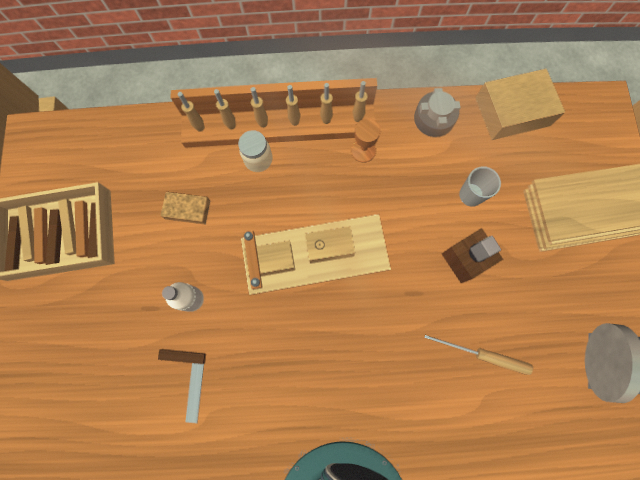

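View pics/scene.png

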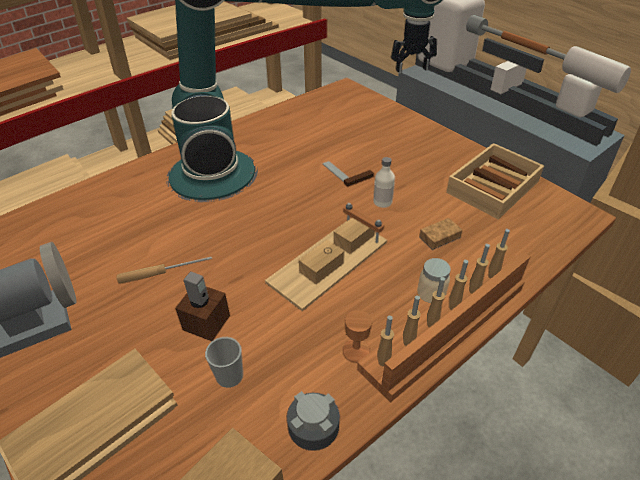

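The top view shows the loose blank at about (330,245) with its ring at (320,244). The clamped blank is at (275,257), the batten at (252,262), the stand at (472,256) and the gauge grip at (485,248). World +x is up and +y is left.

Run:
```python
from h import *
for n in('top','scene'):
    z=np.load(n+'.npz'); P=cloud(z['d'],calibration(n),z['M']); X,Y,Z=P[...,0],P[...,1],P[...,2]
    print(n)
    def comps(m,name,amin=60):
        k,l,st,ce=cv2.connectedComponentsWithStats(m.astype(np.uint8),connectivity=4)
        for i in range(1,k):
            if st[i,4]>=amin:
                Q=P[l==i]; r=cv2.minAreaRect((Q[:,:2]*1000).astype(np.float32)); print(name,st[i,4],np.round(r[0],1),np.round(r[1],1),round(r[2],1),'z',np.round(np.median(Q[:,2])*1000,1))
    reg=(X>0.3)&(X<0.7)&(abs(Y)<.3)
    comps(reg&(Z>.050)&(Z<.064),'blanks')
    comps(reg&(Z>.008)&(Z<.017),'board',400)
    comps((X>.3)&(X<.7)&(Y<-.1)&(Y>-.4)&(Z>.075)&(Z<.0835),'stand')
    comps((X>.3)&(X<.7)&(Y<-.1)&(Y>-.4)&(Z>.15)&(Z<.165),'grip',20)
```

```text
top
blanks 1285 [551.3  -5.2] [60.7 99.9] 5.9 z 57.4
blanks 955 [528.7 113.9] [61.2 72.8] 6.5 z 57.3
board 4945 [538.6  28.3] [131.  320.8] 6.7 z 12.4
stand 62 [ 678.5 -360.9] [55.7 19.2] 47.9 z 79.4
stand 937 [ 507.2 -311.2] [78.7 80.7] 28.1 z 80.8
grip 270 [ 507.6 -312.8] [35.1 30. ] 23.7 z 156.1
scene
blanks 554 [540.  119.6] [77.4 82.4] 6.8 z 58.4
blanks 821 [554.6  -2.8] [ 63.2 102.7] 6.5 z 58.2
board 2570 [541.8  31.2] [134.1 324.1] 6.5 z 13.3
stand 708 [ 510.5 -310.6] [84.8 83.5] 26.3 z 80.0
stand 82 [ 641.1 -343.4] [58.7 24.8] 85.2 z 79.0
stand 61 [ 689.4 -350.1] [58.1 14.9] 77.6 z 78.9
grip 192 [ 511.  -312.3] [35.4 30.9] 27.0 z 156.1
```

Request:
send_rows(rows=[[0, 0, 0, 0, 0, 7.8, 1], [0, 0, 0, 0, 0, 7.8, 1], [0, 0, 0, 0, 0, 7.8, 1], [0, 0, 0, 0, 0, 7.8, 1], [0, 0, 0, 0, 0, 7.8, 1], [0, 0, 0, 0, 0, 7.8, 1], [0, 0, 0, 0, 0, 7.8, 1], [0, 0, 0, 0, 0, 7.8, 1], [-41.6, 14.6, 0, 0, 0, 0, 1], [-41.6, 14.6, 0, 0, 0, 0, 1], [-41.6, 14.6, 0, 0, 0, 0, 1], [-41.6, 14.6, 0, 0, 0, 0, 1]])

```text
clock: 1.3
eef_pos: [0.3204, 0.4692, 0.2309]
ee_rot: [-3.141, 0.0, 1.684]
wrist_force: [1.1, 0.5, -0.0]
opening: 0.0855
grasp_force: 0.0
```

Request:
send_rows(rows=[[-41.6, 14.6, 0, 0, 0, 0, 1], [-41.6, 14.6, 0, 0, 0, 0, 1], [-41.6, 14.6, 0, 0, 0, 0, 1], [-41.6, 14.6, 0, 0, 0, 0, 1], [-41.6, 14.6, 0, 0, 0, 0, 1], [-41.6, 14.6, 0, 0, 0, 0, 1], [-41.6, 14.6, 0, 0, 0, 0, 1], [-41.6, 14.6, 0, 0, 0, 0, 1], [-41.6, 14.6, 0, 0, 0, 0, 1], [-41.6, 14.6, 0, 0, 0, 0, 1], [-41.6, 14.6, 0, 0, 0, 0, 1], [-41.6, 14.6, 0, 0, 0, 0, 1]])

```text
clock: 2.5
eef_pos: [0.5508, -0.0073, 0.2311]
ee_rot: [-3.141, -0.0, 1.684]
wrist_force: [0.4, 0.2, 0.2]
opening: 0.0854
grasp_force: 0.0
```

```bash
cat > look.py <<'E'
from h import *
import sys
# blank edges in the wrist view: both blanks in the same picture, so joint error is free of calibration bias
p,d,c,M=grab('wrist'); save(p,sys.argv[1]); np.savez('w_'+sys.argv[1],p=p,d=d,M=M)
P=cloud(d,c,M); Z=P[...,2]
s=manip.observe(); print('clock',s['clock'],'tcp',np.round(s['eef_pos']*1000,1),'yaw',np.degrees(s['ee_rot']),'F',s['wrist_force'],s['opening'])
k,l,st,ce=cv2.connectedComponentsWithStats(((Z>.051)&(Z<.063)).astype(np.uint8),connectivity=4)
for i in range(1,k):
    if st[i,4]>1500:
        Q=P[l==i]; r=cv2.minAreaRect((Q[:,:2]*1000).astype(np.float32)); print(st[i,4],np.round(r[0],1),np.round(r[1],1),round(r[2],2),'z',np.median(Q[:,2])*1000, 'px',ce[i])
m=(Z>.009)&(Z<.0155); r=cv2.minAreaRect((P[m][:,:2]*1000).astype(np.float32)); print('board',r,np.median(Z[m]))
E
python3 look.py w1
```

```text
clock 2.55 tcp [552.6 -11.8 230.6] yaw [-1.79969963e+02  1.06515037e-01  9.63345337e+01] F [-1.02323157 -4.61981177 -2.29558427] 0.08538044511902765
7359 [531.  105.6] [60.4 51.1] 6.96 z 55.89202735306353 px [311.91574942  40.60891425]
10212 [552.9  -2.6] [ 60.1 100.3] 6.21 z 55.58583189456931 px [325.66735213 196.59390913]
board ((565.13427734375, -70.5086669921875), (527.8466796875, 425.8731994628906), 6.017346382141113) 0.010689333948614876
```

```bash
python3 look.py w2
```

```text
clock 2.6 tcp [551.5  -9.3 230.4] yaw [-1.79926302e+02  3.85625001e-02  9.62513000e+01] F [-0.40263069  0.67033676 -0.35429702] 0.0854324078599488
6742 [531.2 103. ] [60.7 46.1] 6.7 z 55.9283704656188 px [309.65840997  37.03826758]
10391 [553.   -2.5] [ 60.1 100. ] 6.1 z 55.603457210158304 px [324.05148686 190.12953517]
board ((608.0734252929688, -79.377197265625), (539.66455078125, 416.8157958984375), 69.23088073730469) 0.010707529558548479
```

View pics/w2.png

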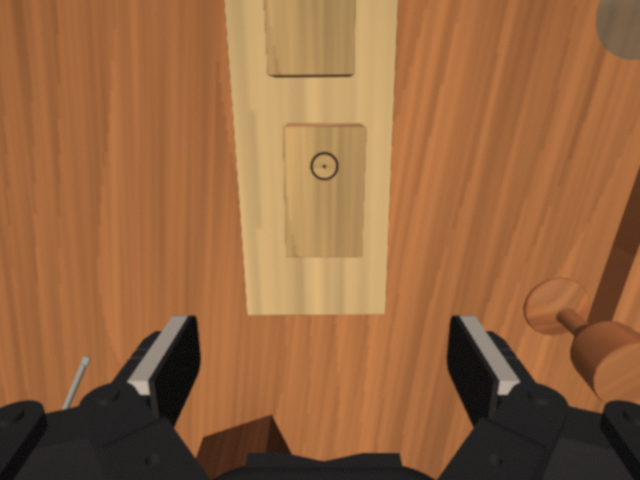

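Wrist view: the clamped end is at (311,75). The loose blank's near end is at (325,125) and the ring is at (324,166). The fingers straddle the blank evenly, so I go down over it.

Request:
send_rows(rows=[[3, 1, 34, 0, 0, -0.4, 1], [3, 1, 34, 0, 0, 0, 1], [0, 0, 34, 0, 0, 0, 1], [0, 0, 34, 0, 0, 0, 1], [0, 0, 34, 0, 0, 0, 1], [0, 0, 24, 0, 0, 0, 1], [0, 0, 9, 0, 0, 0, 1], [0, 0, 0, 0, 0, 0, 1], [0, 0, 0, 0, 0, 0, 1]])

```text
clock: 3.5
eef_pos: [0.5523, 0.0009, 0.0296]
ee_rot: [3.14, 0.0, 1.691]
wrist_force: [0.3, -0.7, 1.2]
opening: 0.0855
grasp_force: 0.0
```

Request:
send_rows(newtons=25, rows=[[0, 0, 0, 0, 0, 0, 0.3], [0, 0, 0, 0, 0, 0, 0.3], [0, 0, 0, 0, 0, 0, 0.3], [0, 0, 0, 0, 0, 0, 0.3], [0, 0, 0, 0, 0, 0, 0.3], [0, 0, 0, 0, 0, 0, 0.3]])

```text
clock: 4.1
eef_pos: [0.5524, 0.0008, 0.0297]
ee_rot: [3.14, 0.0, 1.691]
wrist_force: [-1.9, 0.5, 6.4]
opening: 0.0595
grasp_force: 26.5
```

```bash
python3 look.py w3
```

```text
clock 4.15 tcp [552.4   0.8  29.6] yaw [1.79900924e+02 1.05501983e-02 9.68649330e+01] F [-2.04495243  0.8034643   6.64032549] 0.05996726494452026
22690 [532.8  90.5] [60.4 21.3] 6.97 z 55.881407770449755 px [285.21502865  45.98488321]
48332 [552.6   3.9] [87.2 87. ] 6.44 z 55.75212347302226 px [323.31149135 334.77764214]
board ((542.4175415039062, 11.287750244140625), (130.4436798095703, 197.5782928466797), 6.856156826019287) 0.010797799794673893
```

View pics/w3.png

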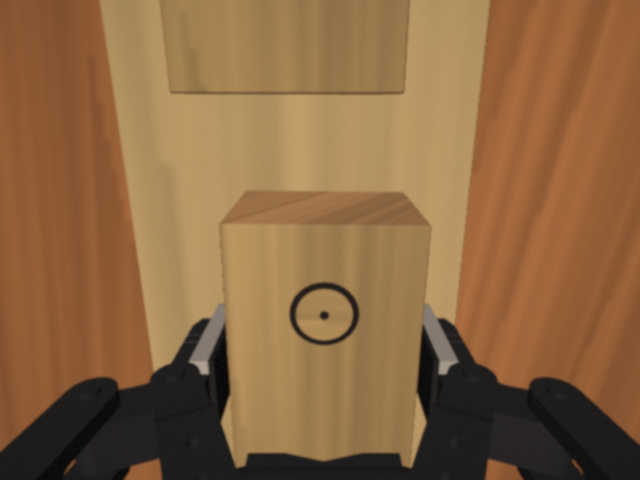

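The blank is held, with its end edge running (221,224)–(430,224). The clamped end edge is at (170,93)–(405,93), and both are level in the picture.

```bash
cat > gap.py <<'E'
from h import *
import sys
z=np.load('w_'+sys.argv[1]+'.npz'); P=cloud(z['d'],calibration('wrist'),z['M']); T=tool()
Q=((P-T[:3,3])@T[:3,:3])*1000   # tool coordinates, mm
t=(P[...,2]>.0525)&(P[...,2]<.06)
k,l,st,_=cv2.connectedComponentsWithStats(t.astype(np.uint8),connectivity=4)
for i in range(1,k):
    if st[i,4]<2500: continue
    q=Q[l==i]; ends=np.round([np.percentile(q[:,0],a) for a in(0.5,99.5)],1)
    # side edges and slope, per x slice
    xs=np.arange(ends[0]+2,ends[1]-2,2); E=[(x,*np.percentile(q[abs(q[:,0]-x)<1.2][:,1],[0.5,99.5])) for x in xs if (abs(q[:,0]-x)<1.2).sum()>50]
    E=np.array(E); E=E[(E[:,2]-E[:,1]>58)&(E[:,2]-E[:,1]<63)]
    if len(E)<4: continue
    mid=E[:,1:].mean(1); print('x ends',ends,'side',np.median(E[:,1:],0).round(1),'mid',np.median(mid).round(2),'skew deg',np.degrees(np.polyfit(E[:,0],mid,1)[0]).round(2),len(E))
E
python3 gap.py w3
python3 - <<'E'
from h import *
z=np.load('w_w3.npz');T=tool()
for h in(.0557,.057): print(((onplane([[170,93],[405,93],[221,224],[430,224],[324,315]],h,calibration('wrist'),z['M'])-T[:3,3])@T[:3,:3]*1000).round(1))
E
```

```text
x ends [ 80.8 101.7] side [-38.  21.] mid -8.5 skew deg -0.39 9
x ends [-36.1  46.2] side [-28.9  30.6] mid 0.76 skew deg 0.7 39
[[ 80.7 -38.2 -26.2]
 [ 80.8  21.6 -26.1]
 [ 46.  -27.8 -26.1]
 [ 46.   30.7 -26. ]
 [ 17.5   1.  -26.1]]
[[ 80.6 -37.7 -27.5]
 [ 80.8  21.3 -27.4]
 [ 46.4 -27.5 -27.4]
 [ 46.4  30.3 -27.3]
 [ 18.2   1.  -27.4]]
```

Request:
send_rows(rows=[[5, -2, 0, 0, 0, 0, 0.3], [5, -2, 0, 0, 0, 0, 0.3], [5, -2, 0, 0, 0, 0, 0.3], [5, -2, 0, 0, 0, 0, 0.3], [5, -1.5, 0, 0, 0, 0, 0.3], [3, 0, 0, 0, 0, 0, 0.3], [0, 0, 0, 0, 0, 0, 0.3], [0, 0, 0, 0, 0, 0, 0.3]])

```text
clock: 4.95
eef_pos: [0.5396, 0.0276, 0.0297]
ee_rot: [3.14, 0.0, 1.691]
wrist_force: [-1.2, 0.2, 7.2]
opening: 0.0597
grasp_force: 27.1
```

```bash
python3 look.py w4; python3 gap.py w4
```

```text
clock 5.0 tcp [539.6  27.6  29.7] yaw [1.79894337e+02 2.61891327e-03 9.68757376e+01] F [-1.20916006  0.67766908  7.53248468] 0.05962374291373087
46724 [531.1 104.4] [60.7 49.5] 7.0 z 55.852824721192626 px [323.96860286  97.53116172]
48325 [539.8  30.9] [87.1 87.2] 6.93 z 55.75634584419313 px [323.26851526 334.79993792]
board ((538.7930908203125, 39.48036193847656), (130.71743774414062, 197.23582458496094), 6.693473815917969) 0.010804982402632973
x ends [ 53.1 101.6] side [-28.7  30.4] mid 0.88 skew deg -0.1 23
x ends [-36.1  46.2] side [-29.   30.6] mid 0.69 skew deg 0.69 38
```

View pics/w4.png

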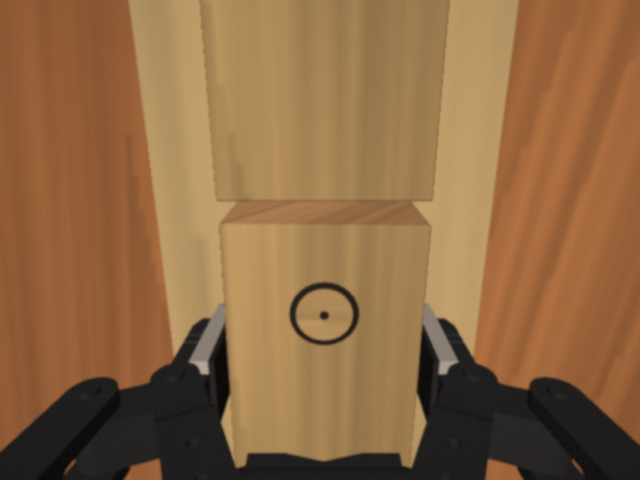

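The clamped end edge spans (216..434, 200) and the loose end spans (221..430, 224). They're centred and parallel, with about 7 mm left to close.

Request:
send_rows(rows=[[3, 0, 0, 0, 0, 0, 0.3], [2, 0, 0, 0, 0, 0, 0.3], [1, 0, 0, 0, 0, 0, 0.3], [0.5, 0, 0, 0, 0, 0, 0.3], [0, 0, 0, 0, 0, 0, 0.3]])

```text
clock: 5.5
eef_pos: [0.5389, 0.0336, 0.0297]
ee_rot: [3.139, 0.001, 1.691]
wrist_force: [1.3, -3.8, 6.6]
opening: 0.0597
grasp_force: 26.9
```

Request:
send_rows(rows=[[0.4, 0, 0, 0, 0, 0, 0.3], [0, 0, 0, 0, 0, 0, 0.3]])

```text
clock: 5.7
eef_pos: [0.5389, 0.0338, 0.0296]
ee_rot: [3.139, 0.001, 1.691]
wrist_force: [0.4, -5.2, 6.1]
opening: 0.06
grasp_force: 26.9
```

Request:
send_rows(rows=[[0.5, 0, 0, 0, 0, 0, 0.3], [0.3, 0, 0, 0, 0, 0, 0.3], [0, 0, 0, 0, 0, 0, 0.3]])

```text
clock: 6.0
eef_pos: [0.5389, 0.0339, 0.0297]
ee_rot: [3.139, 0.003, 1.691]
wrist_force: [1.6, -12.0, 6.1]
opening: 0.0596
grasp_force: 26.6
```

```bash
python3 look.py w5; python3 gap.py w5; python3 -c "
import cv2;p=cv2.imread('pics/w5.png')[150:330,180:460];cv2.imwrite('pics/w5c.png',cv2.resize(p,None,fx=2.8,fy=2.8))"
```

```text
clock 6.05 tcp [539.   33.9  29.7] yaw [1.79869840e+02 1.56057274e-01 9.68737884e+01] F [  2.23416437 -12.15025074   6.23257651] 0.05939428975371865
99180 [535.8  64.7] [ 87.  142.2] 7.0 z 55.784216752930796 px [323.38762855 217.71663642]
board ((538.3842163085938, 44.89677810668945), (130.69137573242188, 198.35301208496094), 6.909704685211182) 0.010782464773096745
x ends [-34.7 101.3] side [-28.8  30.3] mid 0.71 skew deg 0.12 62
```

View pics/w5c.png

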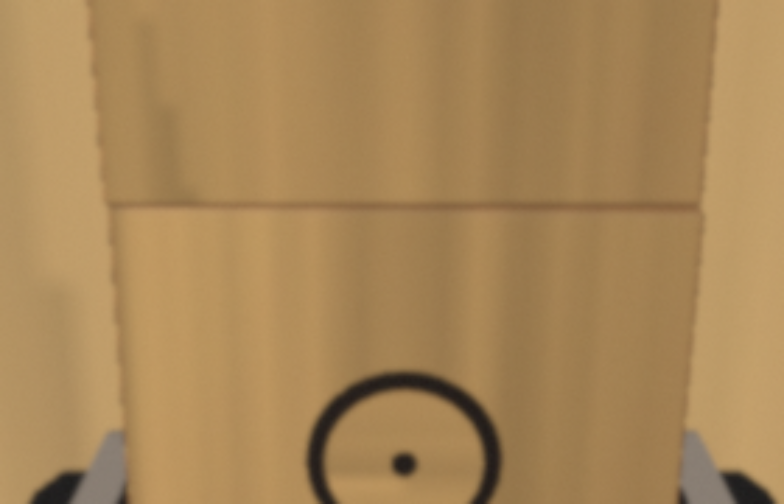

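Run:
```python
from h import *
z=np.load('w_w5.npz');p=z['p'].astype(float).sum(2);d=z['d']
P=cloud(d,calibration('wrist'),z['M'])[...,2]
for y in list(range(205,221,3))+list(range(227,246,3)):
    g=np.abs(np.diff(cv2.GaussianBlur(p,(5,1),0)[y]))
    t=np.where(P[y,200:450]>.045)[0]+200
    print(y,205+g[205:235].argmax(),round(g[205:235].max()),415+g[415:445].argmax(),round(g[415:445].max()),t[0],t[-1],(t[0]+t[-1])/2)
for x in range(230,430,20): 
    c=p[212:236,x-4:x+5].mean(1); print(x,212+c.argmin(),round(np.median(c)-c.min()),np.round((np.median(c)-c).clip(0).sum()))
```

```text
205 215 21 432 28 216 431 323.5
208 215 22 431 28 216 431 323.5
211 215 21 431 30 217 431 324.0
214 215 22 431 28 217 430 323.5
217 216 21 431 30 217 430 323.5
220 216 20 430 27 217 430 323.5
227 218 23 431 28 219 431 325.0
230 218 23 431 27 219 430 324.5
233 218 24 430 27 220 430 325.0
236 218 27 430 28 220 430 325.0
239 219 22 430 29 220 429 324.5
242 219 22 430 29 220 429 324.5
245 219 24 429 26 220 429 324.5
230 222 41 144.0
250 222 59 232.0
270 223 52 138.0
290 223 58 173.0
310 223 58 163.0
330 223 50 145.0
350 223 64 189.0
370 223 63 204.0
390 223 64 216.0
410 223 59 187.0
```

Request:
send_rows(rows=[[-0.6, -0.5, 0, 0, 0, 0, 0.3], [0, 0, 0, 0, 0, 0, 0.3], [0.6, 0, 0, 0, 0, 0, 0.3], [0, 0, 0, 0, 0, 0, 0.3]])

```text
clock: 6.45
eef_pos: [0.5388, 0.0339, 0.0297]
ee_rot: [3.139, 0.003, 1.691]
wrist_force: [5.0, -12.0, 3.7]
opening: 0.0596
grasp_force: 26.5
```

```bash
cat > edge.py <<'E'
from h import *
p,d,c,M=grab('wrist'); P=cloud(d,c,M)[...,2]
def mid(rows): return np.mean([(lambda t:(t[0]+t[-1])/2)(np.where(P[y,200:450]>.045)[0]+200) for y in rows])
print('lateral px clamped,loose',mid(range(200,219)),mid(range(228,247)))
g=p.astype(float).sum(2)
for x in range(230,430,28):
    q=g[212:236,x-4:x+5].mean(1); print(x,212+q.argmin(),round(np.median(q)-q.min()),end='; ')
s=manip.observe(); print(s['clock'],s['eef_pos'],s['wrist_force'])
E
python3 edge.py
```

```text
lateral px clamped,loose 324.2894736842105 324.89473684210526
230 222 42; 258 223 53; 286 223 63; 314 223 61; 342 223 70; 370 223 79; 398 223 86; 426 223 64; 6.5 [0.53879072 0.03386772 0.02969682] [  5.46623398 -12.52638663   3.59920904]
```

Request:
send_rows(rows=[[-0.3, 0.2, 0, 0, 0, 0, 0.3], [0, 0, 0, 0, 0, 0, 0.3], [0, 0, 0, 0, 0, 0, 1], [0, 0, 0, 0, 0, 0, 1], [0, 0, 0, 0, 0, 0, 1], [0, 0, 0, 0, 0, 0, 1], [0, 0, -15, 0, 0, 0, 1], [0, 0, -40, 0, 0, 0, 1], [0, 0, -40, 0, 0, 0, 1], [0, 0, -40, 0, 0, 0, 1], [0, 0, -30, 0, 0, 0, 1], [0, 0, 0, 0, 0, 0, 1]])

```text
clock: 7.7
eef_pos: [0.5391, 0.0348, 0.1994]
ee_rot: [3.134, 0.001, 1.691]
wrist_force: [0.4, 0.3, -0.6]
opening: 0.0855
grasp_force: 0.0
```

```bash
python3 look.py w6; python3 gap.py w6;python3 - <<'E'
from h import *
z=np.load('w_w6.npz'); p=z['p']; c=calibration('wrist')
P=cloud(z['d'],c,z['M'])
dark=(p.max(2)<90)&(abs(P[...,2]-.057)<.008)
n,l,st,ce=cv2.connectedComponentsWithStats(dark.astype(np.uint8))
for i in range(1,n):
    if st[i,4]>8: print(st[i],ce[i],onplane(ce[i],.057,c,z['M']).round(4))
cv2.imwrite('pics/w6c.png',cv2.resize(p[60:310,170:480,::-1],None,fx=2.4,fy=2.4))
E
```

```text
clock 7.75 tcp [538.5  34.8 196.6] yaw [1.79751118e+02 2.10772706e-02 9.68722099e+01] F [ 0.7098854  -0.03425293 -0.32714139] 0.0854527643772274
23705 [521.5  64.8] [ 90.1 172.9] 7.37 z 55.71898987199076 px [321.19780637 154.08361105]
board ((643.6531982421875, 19.638275146484375), (353.30535888671875, 295.8072204589844), 2.823540210723877) 0.010625321087148698
x ends [-52.9 117.6] side [-28.9  30.2] mid 0.7 skew deg 0.12 84
[305  27  27   2  32] [318.625    27.78125] [[0.5239 0.1524 0.057 ]]
[333  27  38   2  43] [350.13953488  27.88372093] [[0.5427 0.1547 0.057 ]]
[307 179  29  27  73] [322.89041096 187.90410959] [[0.5381 0.0563 0.057 ]]
[591 398  27  14 122] [599.75409836 403.49180328] [[ 0.7763 -0.0898  0.057 ]]
```

View pics/w6c.png

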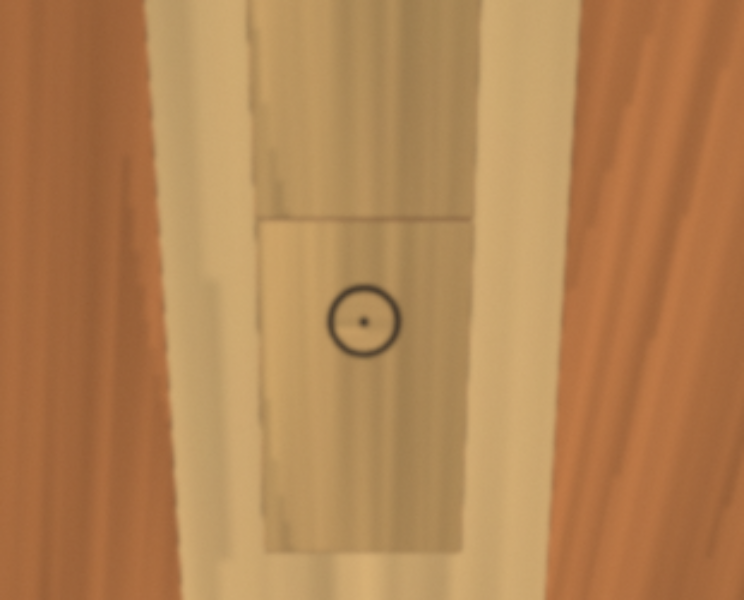

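The joint reads closed: one thin line at about y=219 in the crop, sides in line, ring at full-image (321.5,193). Next is the gauge.

Request:
send_rows(rows=[[-42.6, -9, -5, 0, 0, 0, 1], [-42.6, -9, -5, 0, 0, 0, 1], [-42.6, -9, -5, 0, 0, 0, 1], [-42.6, -9, -5, 0, 0, 0, 1], [-42.6, -9, -5, 0, 0, 0, 1], [-42.6, -9, -5, 0, 0, 0, 1], [-42.6, -9, -5, 0, 0, 0, 1], [-42.6, -9, -5, 0, 0, 0, 1], [0, 0, 0, 0, 0, -6.4, 1], [0, 0, 0, 0, 0, -6.4, 1], [0, 0, 0, 0, 0, -6.3, 1], [0, 0, 0, 0, 0, 0, 1]])

```text
clock: 8.95
eef_pos: [0.5067, -0.3121, 0.2325]
ee_rot: [-3.141, -0.001, 2.026]
wrist_force: [0.6, 0.0, 0.7]
opening: 0.0854
grasp_force: 0.0
```

Run:
```python
from h import *
w=np.load('w_w6.npz'); print('ring',onplane([[321.5,193]],.057,calibration('wrist'),w['M']))
camera('wrist')
p,d,c,M=grab('wrist'); save(p,'g1'); T=tool(); P=cloud(d,c,M); Z=P[...,2]
s=manip.observe(); print(s['clock'],s['eef_pos'],np.degrees(s['ee_rot']))
for a,b in((.148,.165),(.073,.085),(.16,.2)):
    k,l,st,ce=cv2.connectedComponentsWithStats(((Z>a)&(Z<b)).astype(np.uint8),connectivity=4)
    for i in range(1,k):
        if st[i,4]>300:
            r=cv2.minAreaRect((P[l==i][:,:2]*1000).astype(np.float32)); print(a,st[i],np.round(r[0],1),np.round(r[1],1),round(r[2],1),np.median(Z[l==i]))
```

```text
ring [[0.53763096 0.05272543 0.057     ]]
9.05 [ 0.50688144 -0.31204173  0.23280802] [-1.79974170e+02 -4.43332977e-02  1.15785283e+02]
0.148 [ 294  223   63   51 3021] [ 508.8 -311.4] [34.5 27.8] 25.6 0.15439773517378072
0.073 [ 265  153  117  114 8319] [ 508.4 -309.9] [80.2 80.4] 27.7 0.07864084484089684
0.073 [436 290  77  55 569] [ 639.4 -332. ] [64.9 22.7] 61.2 0.07902119111007205
0.073 [511 309  17  49 366] [ 685.4 -329.6] [ 7.6 38.5] 29.6 0.07926653621545693
```

View pics/g1.png

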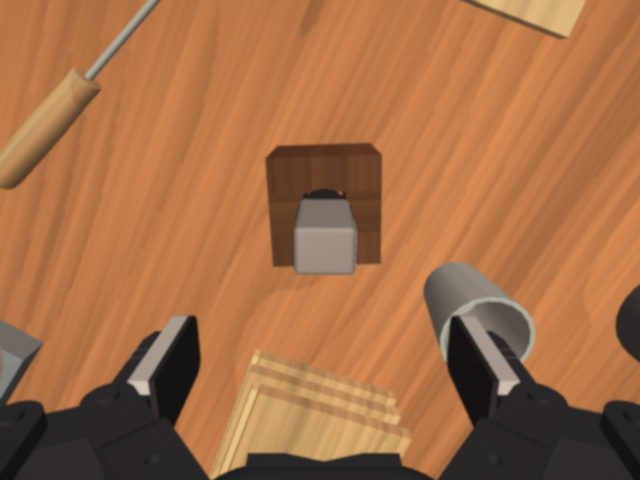

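The gauge grip top is at (325,250) px, centred and square to the fingers. It measures 34.5x27.8 at z≈0.155, as it must.

Request:
send_rows(rows=[[0, 1.3, 30, 0, 0, 0, 1], [0, 0, 35, 0, 0, 0, 1], [0, 0, 35, 0, 0, 0, 1], [0, 0, 20, 0, 0, 0, 1], [0, 0, 9, 0, 0, 0, 1], [0, 0, 0, 0, 0, 0, 1], [0, 0, 0, 0, 0, 0, 1]])

```text
clock: 9.75
eef_pos: [0.5087, -0.3119, 0.1056]
ee_rot: [3.141, 0.001, 2.023]
wrist_force: [0.5, -0.3, 0.6]
opening: 0.0853
grasp_force: 0.0
```

Request:
send_rows(newtons=40, rows=[[0, 0, 0, 0, 0, 0, -0.3], [0, 0, 0, 0, 0, 0, -0.3], [0, 0, 0, 0, 0, 0, -0.3], [0, 0, 0, 0, 0, 0, -0.3], [0, 0, 0, 0, 0, 0, -0.3], [0, 0, 0, 0, 0, 0, -0.3], [0, 0, 0, 0, 0, 0, -0.3]])

```text
clock: 10.45
eef_pos: [0.5084, -0.3118, 0.1048]
ee_rot: [3.141, 0.001, 2.024]
wrist_force: [-0.9, 0.0, 5.8]
opening: 0.0333
grasp_force: 42.5
```

Request:
send_rows(rows=[[0, 0, -5, 0, 0, 0, -0.5], [0, 0, -15, 0, 0, 0, -0.5], [0, 0, -20, 0, 0, 0, -0.5], [0, 0, -20, 0, 0, 0, -0.5], [0, 0, -20, 0, 0, 0, -0.5], [0, 0, -15, 0, 0, 0, -0.5], [0, 0, -5, 0, 0, 0, -0.5], [0, 0, 0, 0, 0, 0, -0.5], [0, 0, 0, 0, 0, 0, -0.5]])

```text
clock: 11.35
eef_pos: [0.508, -0.3115, 0.2034]
ee_rot: [-3.141, -0.001, 2.024]
wrist_force: [-0.7, 0.1, -2.9]
opening: 0.0334
grasp_force: 41.8
```

Run:
```python
from h import *
p,d,c,M=grab('wrist'); save(p,'g2'); np.savez('w_g2',p=p,d=d,M=M)
s=manip.observe(); print(s['clock'],s['eef_pos'],np.degrees(s['ee_rot']),s['wrist_force'],s['opening'])
```

```text
11.4 [ 0.50795759 -0.31148537  0.2032196 ] [-1.79958002e+02 -7.15097685e-02  1.15968443e+02] [-0.33153906 -0.01361771 -2.3071736 ] 0.033704489391076946
```

View pics/g2.png

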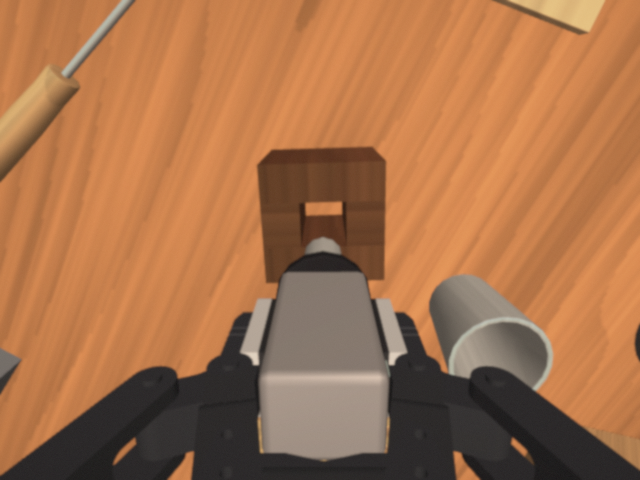

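The gauge is held clear of the stand, with its lower end seen at (323,245) above the empty hole.

Run:
```python
from h import *
z=np.load('w_g2.npz'); P=cloud(z['d'],calibration('wrist'),z['M']); T=tool(); Q=((P-T[:3,3])@T[:3,:3])*1000
m=np.zeros((480,640),bool); m[375:450,268:382]=1
q=Q[m]; q=q[np.isfinite(q[:,0])]; print('top z',np.median(q[:,2]),'n',len(q)); 
A=np.c_[q[:,:2],np.ones(len(q))]; k=np.linalg.lstsq(A,q[:,2],rcond=None)[0]; print('top slope deg',np.degrees(k[:2]))
t=(abs(Q[...,2]-np.median(q[:,2]))<3)&(abs(Q[...,0])<40)&(abs(Q[...,1])<22); print('top extents',np.percentile(Q[t],[1,99],axis=0).round(1))
m=np.zeros((480,640),bool); m[290:360,290:360]=1; f=Q[m]; f=f[np.isfinite(f[:,0])]  # front face: x vs z
A=np.c_[f[:,1:],np.ones(len(f))]; print('front face x=a*y+b*z+c',np.linalg.lstsq(A,f[:,0],rcond=None)[0])
# side silhouette of grip along z
for a in range(-45,5,10):
    s=Q[(abs(Q[...,2]-a)<2)&(Q[...,0]>5)&(Q[...,0]<20)&(abs(Q[...,1])<17)]; print(a,np.percentile(s[:,1],[1,99]).round(1),np.median(s[:,0]).round(1),len(s))
low=(Q[...,2]>25)&(Q[...,2]<100)&(np.hypot(Q[...,0],Q[...,1])<30); v,u=np.where(low); print('barrel px',u.min(),u.max(),v.min(),v.max()); print(np.c_[u,v][::40][:12].tolist(), Q[low][::40][:12].round(1).tolist())
```

```text
top z -49.97764642092824 n 8526
top slope deg [0.8484151  0.21803405]
top extents [[-12.  -20.  -51.8]
 [ 13.2  20.1 -47.2]]
front face x=a*y+b*z+c [1.61933104e-03 6.84554848e-03 1.31391669e+01]
-45 [-15.3  16.7] 12.9 1176
-35 [-16.9  16.7] 12.8 945
-25 [-16.7  16.7] 12.8 735
-15 [-16.7  16.7] 12.9 624
-5 [-16.7  16.6] 13.2 488
barrel px 280 354 237 277
[[321, 237], [319, 240], [314, 242], [328, 243], [311, 245], [319, 246], [325, 247], [331, 248], [337, 249], [307, 251], [335, 252]] [[2.7, -0.1, 92.6], [8.9, -1.0, 69.0], [8.7, -3.6, 66.4], [8.6, 3.6, 65.1], [7.0, -5.1, 66.4], [8.9, -1.0, 59.5], [9.2, 2.0, 57.2], [8.5, 5.0, 57.8], [5.8, 8.1, 63.9], [4.7, -7.1, 63.8], [7.2, 6.9, 55.6]]
```

Request:
send_rows(rows=[[10, 5.9, 0, 0, 0, 0, -0.5], [21, 12.4, 0, 0, 0, 0, -0.5], [31.5, 18.56, 0, 0, 0, 0, -0.5], [31.5, 18.56, 0, 0, 0, 0, -0.5], [31.5, 18.56, 0, 0, 0, 0, -0.5], [31.5, 18.56, 0, 0, 0, 0, -0.5], [31.5, 18.56, 0, 0, 0, 0, -0.5], [31.5, 18.56, 0, 0, 0, 0, -0.5], [31.5, 18.56, 0, 0, 0, 0, -0.5], [31.5, 18.56, 0, 0, 0, 0, -0.5], [21, 12.4, 0, 0, 0, 0, -0.5], [10.7, 6.4, 0, 0, 0, 0, -0.5]])

```text
clock: 12.6
eef_pos: [0.5368, 0.0549, 0.2038]
ee_rot: [-3.141, -0.001, 2.026]
wrist_force: [0.2, -0.9, -1.9]
opening: 0.0334
grasp_force: 41.8
```

Request:
send_rows(rows=[[0, 0, 10, 0, 0, 0, -0.5], [0, 0, 13, 0, 0, 0, -0.5], [0, 0, 8, 0, 0, 0, -0.5], [0, 0, 4, 0, 0, 0, -0.5], [0, 0, 0, 0, 0, 0, -0.5], [0, 0, 0, 0, 0, 0, -0.5]])

```text
clock: 13.2
eef_pos: [0.5374, 0.0521, 0.1695]
ee_rot: [3.141, 0.0, 2.023]
wrist_force: [-0.4, 0.9, -1.2]
opening: 0.0336
grasp_force: 41.8
```

Run:
```python
from h import *
p,d,c,M=grab('wrist'); save(p,'g3'); np.savez('w_g3',p=p,d=d,M=M)
s=manip.observe(); T=tool(s); print(s['clock'],s['eef_pos'],np.degrees(s['ee_rot']),s['wrist_force'],s['opening'],'tip est',(T@[-.0008,0,.0948,1])[:3])
cv2.imwrite('pics/g3c.png',cv2.resize(p[100:340,180:460,::-1],None,fx=2.5,fy=2.5))
```

```text
13.25 [0.53745199 0.05223182 0.16972925] [1.79971254e+02 1.47730938e-02 1.15943017e+02] [-0.24113846 -0.53335345 -1.17495852] 0.03353271929240773 tip est [0.53785544 0.05151126 0.07492947]
```

View pics/g3c.png

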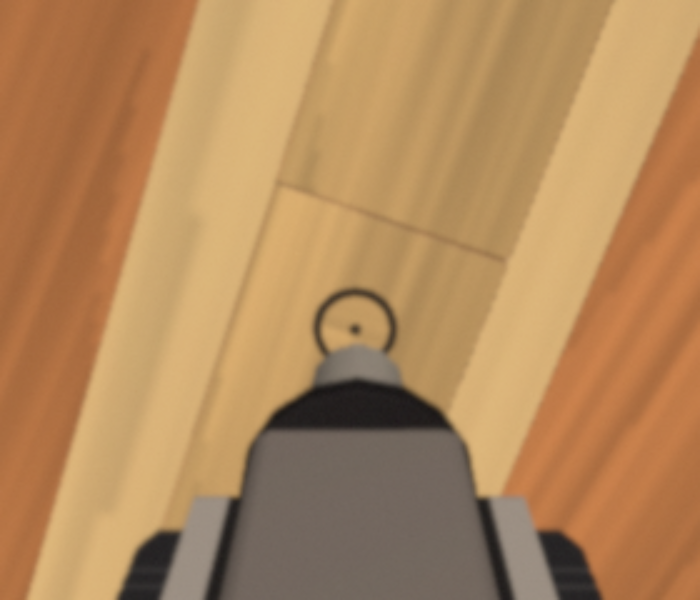

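The ring dot shows at crop (355,329), full (322,231.6), in line with the gauge (barrel centre at about x=358). The joint line is still thin.

Run:
```python
from h import *
z=np.load('w_g3.npz'); c=calibration('wrist'); T=tool(); Mi=np.linalg.inv(T)
for h in(.0557,.057):
    w=onplane([[322,231.6]],h,c,z['M'])[0]; print('ring world',w,'tool mm',((w-T[:3,3])@T[:3,:3]*1000).round(2))
print('depth at dot',cloud(z['d'],c,z['M'])[232,322], manip.observe()['eef_pos'])
```

```text
ring world [0.53802855 0.05178127 0.0557    ] tool mm [ -0.63   0.26 114.03]
ring world [0.53785114 0.05215052 0.057     ] tool mm [ -0.22   0.27 112.73]
depth at dot [0.53802517 0.05179106 0.05656024] [0.53745199 0.05223182 0.16972925]
```

Request:
send_rows(rows=[[0, 0, 5, 0, 0, 0, -0.5], [0, 0, 5, 0, 0, 0, -0.5], [0, 0, 3, 0, 0, 0, -0.5], [0, 0, 1, 0, 0, 0, -0.5], [0, 0, 0, 0, 0, 0, -0.5], [0, 0, 0, 0, 0, 0, -0.5]])

```text
clock: 13.85
eef_pos: [0.5373, 0.0526, 0.1555]
ee_rot: [3.141, 0.0, 2.024]
wrist_force: [0.5, -0.5, -1.2]
opening: 0.0331
grasp_force: 41.8
```

Request:
send_rows(rows=[[0, 0, 1, 0, 0, 0, -0.5], [0, 0, 1, 0, 0, 0, -0.5], [0, 0, 0, 0, 0, 0, -0.5], [0, 0, 0, 0, 0, 0, -0.5]])

```text
clock: 14.25
eef_pos: [0.5372, 0.0525, 0.1533]
ee_rot: [-3.142, -0.0, 2.024]
wrist_force: [0.2, -0.0, -1.1]
opening: 0.0337
grasp_force: 41.8
```

Request:
send_rows(rows=[[0, 0, 1, 0, 0, 0, -0.5], [0, 0, 1, 0, 0, 0, -0.5], [0, 0, 0, 0, 0, 0, -0.5], [0, 0, 0, 0, 0, 0, -0.5]])

```text
clock: 14.65
eef_pos: [0.5373, 0.0526, 0.1513]
ee_rot: [3.142, 0.0, 2.024]
wrist_force: [0.4, -0.7, 0.5]
opening: 0.0336
grasp_force: 41.9
```

Request:
send_rows(rows=[[0, 0, 1, 0, 0, 0, -0.5], [0, 0, 1, 0, 0, 0, -0.5], [0, 0, 0, 0, 0, 0, -0.5], [0, 0, 0, 0, 0, 0, -0.5]])

```text
clock: 15.05
eef_pos: [0.5373, 0.0526, 0.1493]
ee_rot: [3.142, 0.0, 2.024]
wrist_force: [0.6, 0.5, 0.4]
opening: 0.0337
grasp_force: 42.0
```

Contact came at TCP z≈0.1518, as predicted, and the force matches about 2.5 mm pushed in. So 5 mm more gets to half-way.

Request:
send_rows(rows=[[0, 0, 1, 0, 0, 0, -0.5], [0, 0, 1, 0, 0, 0, -0.5], [0, 0, 1, 0, 0, 0, -0.5], [0, 0, 1, 0, 0, 0, -0.5], [0, 0, 0.9, 0, 0, 0, -0.5], [0, 0, 0, 0, 0, 0, -0.5], [0, 0, 0, 0, 0, 0, -0.5], [0, 0, 0, 0, 0, 0, -0.5]])

```text
clock: 15.85
eef_pos: [0.5373, 0.0525, 0.1445]
ee_rot: [3.142, 0.0, 2.024]
wrist_force: [0.4, 0.1, 1.4]
opening: 0.0335
grasp_force: 42.2
```

Run:
```python
from h import *
F=[]
for i in range(6):
    p,d,c,M=grab('wrist'); s=manip.observe(); F.append(s['wrist_force'])
print(np.mean(F,0),s['eef_pos'],np.degrees(s['ee_rot']),s['clock'],s['opening'])
z=np.load('w_g2.npz'); P=cloud(d,c,M); T=tool(); Q=((P-T[:3,3])@T[:3,:3])*1000
m=np.zeros((480,640),bool); m[290:360,290:360]=1; f=Q[m]; f=f[np.isfinite(f[:,0])]; print('front',np.linalg.lstsq(np.c_[f[:,1:],np.ones(len(f))],f[:,0],rcond=None)[0])
m[:]=0; m[375:450,268:382]=1; print('top z',np.nanmedian(Q[m][:,2]))
cv2.imwrite('pics/g4c.png',cv2.resize(p[60:340,160:480,::-1],None,fx=2.1,fy=2.1))
```

```text
[-0.22621296 -0.07611969  1.63594532] [0.53727474 0.0525288  0.14443879] [1.79997869e+02 3.06525006e-03 1.15970645e+02] 16.15 0.03361728480467302
front [2.05912543e-03 5.66590988e-03 1.31572751e+01]
top z -49.789564691355764
```

View pics/g4c.png

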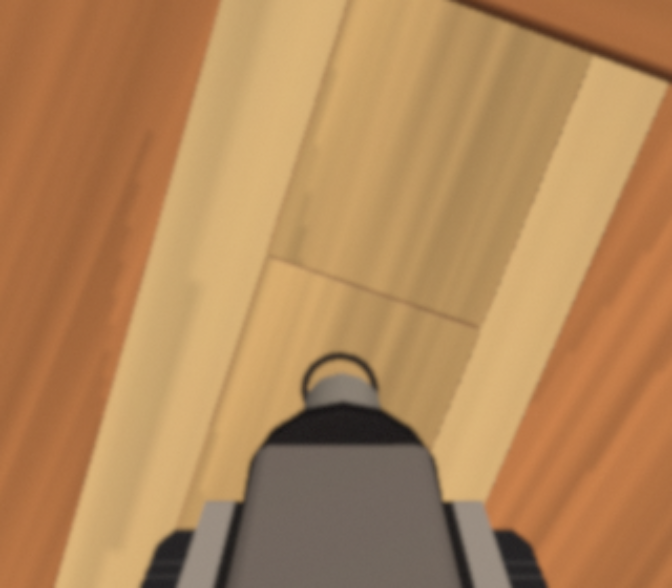

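The gauge is upright and centred on the ring. The push is about 3.1 N, close to half-way, and the joint is still closed.

```bash
python3 -c "
from plant import manip
print(manip.finish_job())"
```

```text
the job is handed in; nothing more can be done
None
```

I closed the joint with its sides in line to about 0.2 mm, and handed the job in at 16 s with the gauge held upright in the ring, its tip pressed in about 7 mm (roughly half-way) at about 3 N. The last picture showed the joint still closed; the judge's verdict was not shown.

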